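Present the inline screwdriver to the proud cover screw

ROBOT

A 6-joint arm with a two-finger parallel gripper is mounted at the origin on the work surface. World frame = base frame: x ahead of the robot, y to its left, z up, the work surface at z = 0. Lengths are in m, angles in rad, forces in N, time in s.
With the tool pointing down it reaches from about 0.35 to 0.775 m from the base axis. Payload 5.5 kg.
Tool frame: the origin (TCP) lies midway between the tips of the shut fingers; the grasp point (between the pads) lies grasp_offset behind it (grasp_offset is the distance from the TCP to the grasp point, in m); z points along the fingers, y is the line along which they close (so a half turn about z gives the same grasp; the last joint's range is limited). The gripper opens to 85 mm and grips with 20 to 120 N. Pads are 22 mm wide; open, the fingers measure 114 mm over their backs; the gripper's body (76 mm by 85 mm) begins 54 mm behind the grasp point. The pads swing forward as they close: fully open they stand 13 mm farther back than shut.
Start: joints at [-1.281, 0.313, 0.046, 1.304, 0, 1.431], TCP at [0.24, -0.523, 0.198] pointing down, gripper open.
Joint ranges: [-2.76, 2.76], [-0.86, 1.69], [-1.03, 1.26], [-2.2, 2.34], [-1.47, 1.5], [-3.14, 3.14]. Speed limits (rad/s): [2.57, 2.57, 3.14, 3.14, 3.14, 3.14].

INTERFACE

Orientations are given as a unit quaternion [w, x, y, z].
In Python, from workcell import * gives the robot as it stands.
- The arm moves only by the tool step_arm, never from a script. Its argument "deltas" is a list of rows, each a list of 7 numbers: the shift along the world's x, y, z in mm, then the turn, a rotation vector about the world's x, y, z in degrees, then the gripper's target within -1 to 1 (fully open at 1, half-way at 0, shut at -1). A call has 1 to 5 rows; each row shifts and turns the commanded pose from where the row before left it; what a row does not reach is not made up. A row lasts 1/10 s, in which the tool goes at most 50 mm and 8.59 degrees, less where a joint would pass 70% of its speed; a pose out of reach is approached as far as the arm can. A call is refused whole if a number of a shift passes 50 or a number of a turn 8.59, either way. A call with a gripper value outside its range is refused whole. The fingers move at their own pace and stop on an object; "newtons" is the grip in N (left out, the last holds). Time passes only in rows, so rows that do not move let the fingers close. It gives the time, the measured TCP pose, the force, the opening and the grip force at its end, in the units of the state.
- get_state(): the state, without advancing time (a new reading comes with each control period).
- read_camera(name): name is "scene" or "top"; returns a dict with "image" (400x640x3 uint8, red, green, blue), "z_map" (400x640 float32, m along the optical axis (not along the pixel's ray), 0 where there is no reading), "K" (3x3 intrinsics, pixels), "world_from_camera" (4x4, takes a point from camera to world coordinates). Camera axes: x right, y down, z forward; pixel columns grow to the right and rows downward; lengths in m; the calibration is good to about 2 mm. A picture is of the moment at which its call begins.
- hand_in(): hands the job in; it is judged then, once.
The state is a dict: "clock": time; "joint_pos": joint angles; "qvel": joint speeds; "tau": joint torques, N m; "tcp_pos": TCP position; "orientation": TCP orientation; "wrist_force": force on the tool from outside, world axes, zero at the start; "ft_torque": the same for the moment, N m; "finger_gap": finger opening in m; "grip_force": force on a finger pad.
Only numpy, scipy, OpenCV 4.12 (cv2) and the standard library are available. Lean on these libraries where they do the work, as an engineer would, in place of code of your own. Each camera call takes 0.05 s, during which the arm holds its last target. There are 200 camera calls.

TASK

Draw the cordless inline screwdriver up out of the bench holster, turn it from upright to level, and hold it raised, square to the housing's panel and in line with the one cover screw that still stands proud, the bit's tip right at the screw head without ramming it. Finish while still holding it there in the gripper, with nothing else carrying it; leave the stubby nut driver in the holster and everything else on the bench where it is.

Things in the scene. Friction and masses are not known exactly. Their poses are not given: they have to be found in the camera images.
- driver: Cordless inline screwdriver, 0.42 kg, upright, bit down, in either bore; thicker and taller than the nut driver. Round grey body 36 mm dia, 130 long; below it a 23 mm nose 35 long, then a 7 mm bit 45 long. Origin: centre of the body's lower end (resting on the holster's top); z along its axis to the rear cap. Tip at z -80 mm, mass centre z +56. It leaves the bore by rising 80 mm straight up.
- driver_tip (a point): Tip of the screwdriver's bit, on its axis 80 mm below the body's lower end.
- holster: Fixed bench holster: base plate 220 x 100 x 6 mm, two grey side plates, between them a black block 190 x 60 x 30 mm, top face 120 mm above the bench, with two 26 mm through bores at local x -55 and +55 mm; 200 x 60 mm over the side plates. Origin: centre of its underside; x along the row of bores, z up. One bore holds the screwdriver, the other the nut driver.
- nut_driver: Stubby hand nut driver in the other bore, to be left alone: black ribbed handle 31 mm in diameter standing 55 mm above the holster's top face. Origin: centre of the handle's lower end on that face.
- housing: Fixed sheet-metal box, 180 (x) x 260 (y) x 200 mm high, vent slots on top. Origin: centre of its underside; z up, x points into it, square to the screw panel, the upright louvred face at local x -90 mm that looks roughly to +y. In it, 155 mm above the bench, three cover screws in a level row at local y -85, 0, +85 mm: two driven home (4 mm heads), one proud, at any of the places.
- proud_screw_head (a point): Centre of the outer face of the proud screw's head, 24 mm out from the panel, 155 mm above the bench; head 14 mm dia, 4 mm thick, on a 6 mm shank. The screw is rigid in the panel, its axis square to it; axes as the housing's (x into the panel).
- proud_screw: The proud screw itself; origin on its axis at the panel's face, x pointing into the panel.
- jar: Bystander: clear jar with steel lid, 58 mm diameter, 70 mm high; origin under its centre.
- oil_bottle: Bystander: white bottle, 54 mm diameter, 150 mm high; origin under its centre.
- mallet: Bystander: rubber mallet, 280 mm long, lying on the bench, handle towards its -x.
- wrench: Bystander: open-ended steel wrench, 170 mm long, lying on the bench.
- bracket: Bystander: folded steel angle bracket, 60 x 35 mm, 40 mm high; origin under its centre.
- parts_bin: Bystander: open-fronted plastic parts bin, 110 x 85 x 60 mm; origin under its centre.
Things that resemble listed ones, but are neither listed nor needed, are in the scene too. Of the things that look like the driver, the larger one is meant. Leave any white look-alike of the holster alone.

How it is judged:
On the way:
1. the screwdriver, held in the gripper, is drawn up until its bit is clear above the holster (z of driver_tip in the frame of holster above 0.121 m and contact force between driver and the fingers above 1 N), for 0.1 s.
At the end, for the whole second after the job is handed in: Screwdriver held still in the gripper, its axis within 0.2 rad of the screw's, bit tip within 18 mm of the proud screw's head and 8 mm of its axis each way; holster and housing do not carry it, it presses the screw with under 15 N, and the nut driver is still in its bore (distance between driver_tip and proud_screw_head below 0.018 m and y of driver_tip in the frame of proud_screw_head between -0.008 and 0.008 m and z of driver_tip in the frame of proud_screw_head between -0.008 and 0.008 m and x of driver in the frame of proud_screw_head below -0.07 m and angle between the z axis of driver and the x axis of housing, either way round below 0.2 rad and height (world z) of driver above 0.12 m and linear speed of driver below 0.03 m/s and contact force between driver and the fingers above 2 N and contact force between driver and holster below 0.2 N and contact force between driver and housing below 0.5 N and contact force between driver and proud_screw below 15 N and distance of nut_driver from where it was at the start of the episode below 0.02 m); the arm keeps its last pose, push and grip.
It fails at once if the screwdriver is rammed into the housing or the screw (over 25 N) (contact force between driver and housing above 25 N or contact force between driver and proud_screw above 25 N).
It fails at once if the nut driver or another bystander is shifted by more than 25 mm (distance of any of nut_driver, jar, oil_bottle, mallet, wrench, bracket, parts_bin from where it was at the start of the episode above 0.025 m).
It also fails if it takes over 38 s, if anything falls off the work surface, if the arm or the gripper's body presses on something with over 40 N, if the wrist force passes 120 N, or if a joint passes its speed limit or range.

## Working session

There is one attempt and no reset: what is moved stays moved. The work goes in short steps, Python scripts to look and compute and a tool call to move; the robot and the scene stay as the last step left them, time stands still between calls to the robot, and variables do not carry over. Pictures are saved under pics/ and viewed, at most 10 in all, crops included, and the job is handed in when it is done.

Besides the shell and the picture viewer there is one more tool, called after ">>>" as name([rows], argument=value, ...), one row to a line, values as JSON. step_arm: Moves the arm, as the interface text tells. Its arguments: {"type":"object","properties":{"deltas":{"type":"array","items":{"type":"array","items":{"type":"number"}}},"newtons":{"type":"number"}},"required":["deltas"]}

```bash
mkdir -p pics; ls; python3 - <<'E'
from workcell import *
import cv2,numpy as np
s=get_state();print({k:np.round(v,3).tolist() for k,v in s.items()})
try: print(grasp_offset)
except Exception as e: print(e)
for n in("scene","top"):
    c=read_camera(n);cv2.imwrite(f"pics/{n}0.png",c["image"][:,:,::-1]);np.savez(f"{n}0.npz",**c)
    print(n,c["K"].round(1).tolist(),c["world_from_camera"].round(3).tolist())
E
```

```text
pics
{'clock': 0.0, 'joint_pos': [-1.281, 0.314, 0.045, 1.304, 0.0, 1.431], 'qvel': [-0.001, 0.002, -0.0, -0.001, -0.001, 0.001], 'tau': [-0.001, -48.062, 29.853, 0.019, -0.0, -0.0], 'tcp_pos': [0.239, -0.522, 0.197], 'orientation': [-0.001, 0.977, 0.213, -0.0], 'wrist_force': [-0.039, -0.742, -0.284], 'ft_torque': [0.023, -0.006, -0.024], 'grip_force': 0.0, 'finger_gap': 0.086}
0.0187
scene [[515.3, 0.0, 333.1], [0.0, 515.3, 197.7], [0.0, 0.0, 1.0]] [[0.559, 0.619, -0.551, 1.173], [0.829, -0.417, 0.373, -0.343], [0.001, -0.665, -0.747, 0.99], [0.0, 0.0, 0.0, 1.0]]
top [[404.3, 0.0, 317.1], [0.0, 404.3, 200.4], [0.0, 0.0, 1.0]] [[-0.006, -0.99, 0.142, 0.353], [-1.0, 0.009, 0.02, 0.081], [-0.021, -0.142, -0.99, 1.233], [0.0, 0.0, 0.0, 1.0]]
```

View pics/scene0.png

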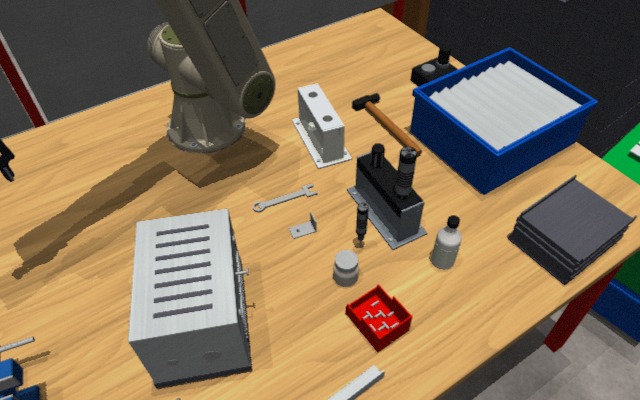

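View pics/top0.png

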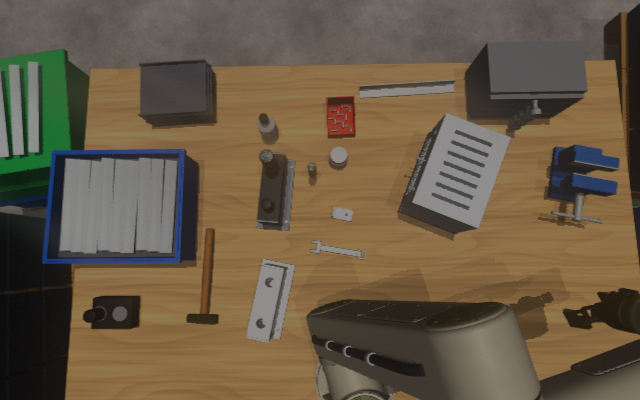

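The scene view shows the black holster at (390,200) holding a tall driver at (405,170) and a nut driver at (378,155). The housing is at (190,290), with its screw panel on the right edge around (240,275).

Could be mistaken for the target:
- **Driver:** the tall one in the holster, scene (405,170) / top (267,157). The small look-alike is on the bench at scene (362,220) / top (312,170). The stubby nut driver is at scene (378,155) / top (267,205). I choose the tall one in the black holster.
- **Holster:** the white look-alike is at scene (320,125) / top (268,300). I choose the black one.

```bash
cat > h.py <<'E'
import numpy as np,cv2
def load(n): return dict(np.load(n+".npz"))
def cloud(c):
    z=c["z_map"];v,u=np.indices(z.shape);K=c["K"]
    p=np.stack([(u-K[0,2])/K[0,0]*z,(v-K[1,2])/K[1,1]*z,z],-1)
    T=c["world_from_camera"];w=p@T[:3,:3].T+T[:3,3];w[z==0]=np.nan;return w
def rect(w,m):
    r=cv2.minAreaRect((w[m][:,:2]*1000).astype(np.float32));return r
E
python3 - <<'E'
from h import *
for n in("scene0","top0"):
    c=load(n);w=cloud(c);X,Y,Z=w[...,0],w[...,1],w[...,2]
    u0,u1,v0,v1=(340,440,130,250) if n=="scene0" else (245,300,140,240)
    box=np.zeros(Z.shape,bool);box[v0:v1,u0:u1]=1
    m=box&(abs(Z-.12)<.006);print(n,"holster top",m.sum(),rect(w,m),np.nanmedian(Z[m]))
    for nm,lo,hi in(("cap",.243,.258),("nut",.168,.182),("body",.19,.24)):
        m=box&(Z>lo)&(Z<hi);print(nm,m.sum(),cv2.minEnclosingCircle((w[m][:,:2]*1000).astype(np.float32)) if m.sum()>3 else 0, w[m].mean(0).round(4), np.nanmax(Z[box]).round(3))
    u0,u1,v0,v1=(120,265,195,390) if n=="scene0" else (390,515,105,240)
    box=np.zeros(Z.shape,bool);box[v0:v1,u0:u1]=1
    m=box&(abs(Z-.2)<.006);r=rect(w,m);print("housing top",m.sum(),r,cv2.boxPoints(r).round().tolist())
    
s=load("scene0")["image"][:,:,::-1];t=load("top0")["image"][:,:,::-1]
a=cv2.resize(s[220:380,200:290],None,fx=3.75,fy=3.75,interpolation=2)
b=cv2.resize(s[130:250,330:442],None,fx=4,fy=4,interpolation=2)
a=cv2.copyMakeBorder(a,0,0,0,0,0);H=600
b=cv2.copyMakeBorder(b,0,H-b.shape[0],0,0,0)
cv2.imwrite("pics/crop1.png",np.hstack([a,b])[:, :800])
E
```

```text
scene0 holster top 1259 ((548.672607421875, 189.74269104003906), (153.84011840820312, 204.5918731689453), 84.3893051147461) 0.11949723600031281
cap 191 ((608.6566162109375, 229.0070037841797), 19.33550453186035) [0.6097 0.2278 0.249 ] 0.254
nut 187 ((555.1226806640625, 236.679443359375), 72.30411529541016) [0.5464 0.2309 0.1741] 0.254
body 278 ((610.087890625, 227.3446502685547), 18.244382858276367) [0.6171 0.2204 0.2155] 0.254
housing top 11963 ((577.293212890625, -272.6124267578125), (180.6693878173828, 264.47271728515625), 67.33038330078125) [[420.0, -305.0], [664.0, -407.0], [734.0, -240.0], [490.0, -138.0]]
top0 holster top 1104 ((553.1088256835938, 232.9212188720703), (60.156219482421875, 200.11138916015625), 84.92274475097656) 0.11892032047972434
cap 164 ((607.2808227539062, 228.13902282714844), 18.04149055480957) [0.607  0.2278 0.2487] 0.253
nut 120 ((547.6177368164062, 225.89340209960938), 65.72138977050781) [0.5119 0.2357 0.1736] 0.253
body 69 ((605.068603515625, 226.89730834960938), 17.702449798583984) [0.5966 0.2207 0.2144] 0.253
housing top 6817 ((579.7819213867188, -274.2371826171875), (181.0210723876953, 261.1044616699219), 67.28172302246094) [[424.0, -307.0], [665.0, -408.0], [735.0, -241.0], [494.0, -140.0]]
```

View pics/crop1.png

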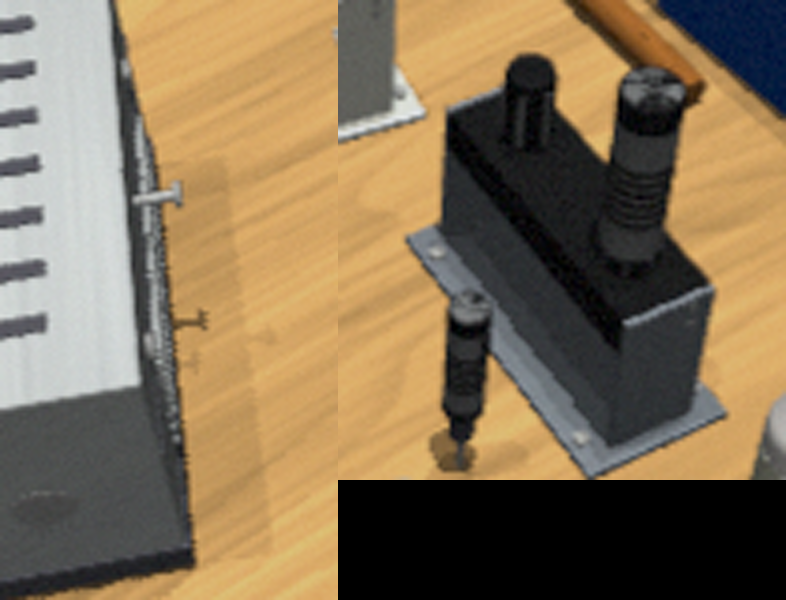

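The crop shows the bright proud screw head at crop (180,193), which is scene ≈(248,271). The dark T at crop (200,320) looks like its shadow. The chosen driver stands in the black holster, and the small look-alike is on the bench. Next I'll project the three candidate screw positions and check depth.

```bash
python3 - <<'E'
from h import *
e=np.array([.9225,-.386,0]);n=np.array([.386,.9225,0]);C=np.array([.5785,-.2735,.155])
for nm in("scene0","top0"):
    c=load(nm);w=cloud(c);Ti=np.linalg.inv(c["world_from_camera"])
    for ly in(-.085,0,.085):
        p=C+n*.114+e*ly;q=c["K"]@(Ti[:3,:3]@p+Ti[:3,3]);print(nm,ly,p.round(4),(q[:2]/q[2]).round(1))
    d=(w-C);a=d@n-.09;l=d@e
    m=(a>.005)&(a<.04)&(abs(l)<.13)&(w[...,2]>.12)&(w[...,2]<.19)
    v,u=np.nonzero(m)
    for i in range(len(u)): print(u[i],v[i],a[v[i],u[i]].round(4),l[v[i],u[i]].round(4),w[v[i],u[i],2].round(4),end=" | ")
    print()
E
```

```text
scene0 -0.085 [ 0.5441 -0.1355  0.155 ] [244.3 236.8]
scene0 0 [ 0.6225 -0.1683  0.155 ] [248.  271.3]
scene0 0.085 [ 0.7009 -0.2011  0.155 ] [252.2 309.9]
246 268 0.0214 -0.0026 0.1633 | 247 268 0.0229 -0.0061 0.1578 | 246 269 0.0211 -0.0013 0.162 | 247 269 0.0231 0.0003 0.1637 | 248 269 0.0244 -0.0056 0.1546 | 245 270 0.0185 -0.0044 0.1546 | 246 270 0.0209 0.0005 0.1612 | 247 270 0.0228 0.0016 0.1622 | 248 270 0.0245 -0.0003 0.1589 | 239 271 0.0073 -0.0015 0.1587 | 240 271 0.009 -0.0027 0.1566 | 241 271 0.0109 -0.0028 0.1558 | 242 271 0.013 0.0 0.1593 | 243 271 0.0147 -0.0012 0.157 | 244 271 0.0165 -0.0022 0.155 | 245 271 0.0186 0.0009 0.159 | 246 271 0.0206 0.0025 0.1608 | 247 271 0.0225 0.0026 0.1604 | 248 271 0.0244 0.0031 0.1606 | 238 272 0.0053 0.0003 0.1586 | 239 272 0.007 -0.0002 0.1573 | 240 272 0.009 0.0011 0.1587 | 241 272 0.011 0.0021 0.1596 | 242 272 0.0127 0.0008 0.1573 | 243 272 0.0146 0.0014 0.1575 | 244 272 0.0165 0.0019 0.1577 | 245 272 0.0182 0.0004 0.1549 | 246 272 0.0201 0.0011 0.1555 | 247 272 0.0222 0.0045 0.1599 | 248 272 0.0239 0.002 0.1557 | 239 273 0.0067 
[... 427 characters left out ...]
683  0.155 ] [416.5 157.8]
top0 0.085 [ 0.7009 -0.2011  0.155 ] [427.3 129.8]
418 156 0.0228 0.0039 0.162 | 417 157 0.0239 0.0014 0.1586 | 418 157 0.0212 0.0029 0.157 | 417 158 0.023 -0.0014 0.159 | 418 158 0.0202 0.0005 0.1563 | 419 158 0.0179 0.0009 0.1582 | 420 158 0.0152 0.0025 0.1564 | 421 158 0.0127 0.0035 0.1565 | 416 159 0.0234 -0.0019 0.1492 | 417 159 0.0219 -0.0035 0.1576 | 418 159 0.0189 -0.0014 0.1541 | 419 159 0.0164 -0.0002 0.1536 | 420 159 0.0149 -0.0018 0.1617 | 421 159 0.0118 0.0006 0.1575 | 422 159 0.0093 0.0017 0.1572 | 423 159 0.0065 0.0034 0.1548 | 417 160 0.0204 -0.0049 0.1537 | 421 160 0.0103 -0.0007 0.1531 | 422 160 0.008 -0.0002 0.1548 | 423 160 0.0054 0.0011 0.154 |
```

The proud screw is the middle one. Its head is at about (0.6225, -0.168, 0.155), confirmed by depth from both views. The driver axis is at (0.607, 0.228) with its cap at z 0.25, and the nut driver is near x 0.50.

Plan:
1. Grasp the body from the base side, with the tool tilted 30° below horizontal and joint 6 near 0.
2. Lift straight up.
3. Rotate so the driver's rear points along n = (0.386, 0.9225, 0).

I start with a raise and a yaw.

>>> step_arm([
  [6, 20, 36, 0, 0, 8.4, 1],
  [6, 20, 36, 0, 0, 8.4, 1],
  [6, 20, 36, 0, 0, 8.4, 1],
  [6, 20, 36, 0, 0, 8.4, 1],
  [6, 20, 36, 0, 0, 8.4, 1],
])

```text
clock: 0.6
tcp_pos: [0.2696, -0.4216, 0.3786]
orientation: [-0.0, 0.834, 0.552, 0.0]
wrist_force: [0.6, -0.1, 0.6]
finger_gap: 0.0853
grip_force: 0.0
```

>>> step_arm([
  [16, 37, 0, 0, 0, 8.4, 1],
  [16, 37, 0, 0, 0, 8.4, 1],
  [16, 37, 0, 0, 0, 8.4, 1],
  [16, 37, 0, 0, 0, 8.4, 1],
  [16, 37, 0, 0, 0, 8.4, 1],
])

```text
clock: 1.1
tcp_pos: [0.3498, -0.2362, 0.3772]
orientation: [-0.0, 0.581, 0.814, 0.0]
wrist_force: [0.5, 0.8, 0.4]
finger_gap: 0.0854
grip_force: 0.0
```

>>> step_arm([
  [16, 37, 0, 0, 0, 8.4, 1],
  [16, 37, 0, 0, 0, 8.4, 1],
  [16, 37, 0, 0, 0, 8.4, 1],
  [16, 37, 0, 0, 0, 8.4, 1],
  [16, 37, 0, 0, 0, 8.4, 1],
])

```text
clock: 1.6
tcp_pos: [0.4298, -0.0511, 0.3773]
orientation: [-0.0, 0.251, 0.968, 0.0]
wrist_force: [0.8, -0.7, 0.2]
finger_gap: 0.0852
grip_force: 0.0
```

>>> step_arm([
  [16, 37, 0, 0, 0, 8.4, 1],
  [10, 37, 0, 0, 0, 8.4, 1],
  [6, 37, 0, 0, 0, 8.4, 1],
  [0, 37, 0, 0, 0, 8.4, 1],
  [0, 37, 0, 0, 0, 8.4, 1],
])

```text
clock: 2.1
tcp_pos: [0.4614, 0.1338, 0.377]
orientation: [-0.001, -0.113, 0.994, 0.0]
wrist_force: [0.8, -0.3, -0.4]
finger_gap: 0.0857
grip_force: 0.0
```

```bash
cat >> h.py <<'E'
from scipy.spatial.transform import Rotation as R
n=np.array([.386,.9225,0]);n/=np.linalg.norm(n);e=np.array([n[1],-n[0],0]);up=np.array([0,0,1.])
head=np.array([.6225,-.168,.155]);GO=.0187
d=np.array([.936,.352,0]);d/=np.linalg.norm(d)
f=np.radians(30)
def frame(z,y): return R.from_matrix(np.stack([np.cross(y,z),y,z],1))
Rg=frame(np.cos(f)*d-np.sin(f)*up,np.cross(up,d))
u=.5*e-.866*up;u/=np.linalg.norm(u)
M=R.from_matrix(np.stack([u,np.cross(n,u),n],1)@np.stack([d,np.cross(up,d),up],1).T)
Rf=M*Rg
def cur(s):return np.array(s["tcp_pos"]),R.from_quat(np.array(s["orientation"])[[1,2,3,0]])
def to(s,p,Rt):
    p0,R0=cur(s);rv=(Rt*R0.inv()).as_rotvec(degrees=True)
    print("dpos",((p-p0)*1000).round(1),"rot",rv.round(2),np.linalg.norm(rv).round(1),"j",np.round(s["joint_pos"],2))
E
python3 - <<'E'
from workcell import *
from h import *
s=get_state();zg=Rg.apply([0,0,1])
G=np.array([.607,.228,.205])+(GO+.004)*zg;print("grasp tcp",G,zg)
to(s,G-.1*zg,Rg)
print("final",head+n*.171+GO*Rf.apply([0,0,1]),Rf.apply([0,0,1]),M.as_rotvec(degrees=True))
for nm in("top0","scene0"):
    w=cloud(load(nm));m=(w[...,2]>.05)&(w[...,2]<.16)&(w[...,0]>.63)&(w[...,0]<.8)&(w[...,1]>.1)&(w[...,1]<.3);print("bottle",np.median(w[m],0),np.nanmax(w[m][:,2]))
E
```

```text
grasp tcp [0.62540061 0.23491989 0.19365   ] [ 0.81059978  0.30484094 -0.5       ]
dpos [  82.9   70.6 -133.3] rot [ 17.36 -57.54   6.91] 60.5 j [ 0.11  0.14  0.27  1.69  0.   -0.11]
final [ 0.69236678 -0.02200368  0.1409751 ] [ 0.20646277 -0.62839587 -0.7499945 ] [-77.3301311   46.55228516  13.09503772]
bottle [0.73114556 0.24299424 0.10569036] 0.15284038584808624
bottle [0.73568572 0.23657562 0.10018817] 0.1537874071764943
```

>>> step_arm([
  [10, 9, -10, 2.17, -7.19, 0.86, 1],
  [10, 9, -10, 2.17, -7.19, 0.86, 1],
  [10, 9, -10, 2.17, -7.19, 0.86, 1],
  [10, 9, -10, 2.17, -7.19, 0.86, 1],
])

```text
clock: 2.5
tcp_pos: [0.5019, 0.169, 0.3377]
orientation: [0.258, -0.136, 0.955, 0.048]
wrist_force: [1.1, -0.6, -0.8]
finger_gap: 0.0847
grip_force: 0.0
```

>>> step_arm([
  [10, 9, -20, 2.17, -7.19, 0.86, 1],
  [10, 9, -20, 2.17, -7.19, 0.86, 1],
  [11, 8, -20, 2.17, -7.19, 0.86, 1],
  [11, 8, -20, 2.17, -7.19, 0.86, 1],
  [0, 0, -13, 0, 0, 0, 1],
])

```text
clock: 3.0
tcp_pos: [0.5354, 0.1968, 0.2483]
orientation: [0.451, -0.149, 0.876, 0.085]
wrist_force: [-0.7, 0.6, -0.9]
finger_gap: 0.0852
grip_force: 0.0
```

```bash
python3 - <<'E'
from workcell import *
from h import *
s=get_state();zg=Rg.apply([0,0,1])
G=np.array([.607,.228,.205])+(GO+.004)*zg
to(s,G,Rg);print(s["tcp_pos"])
c=read_camera("scene");cv2.imwrite("pics/s1.png",cv2.resize(c["image"][100:260,300:480,::-1],None,fx=3.5,fy=3.5))
E
```

```text
dpos [ 90.   38.1 -54.7] rot [ 1.1  -5.35  0.83] 5.5 j [ 0.08 -0.38 -0.99  0.03  0.22 -0.15]
[0.53542222 0.19678023 0.24834443]
```

View pics/s1.png

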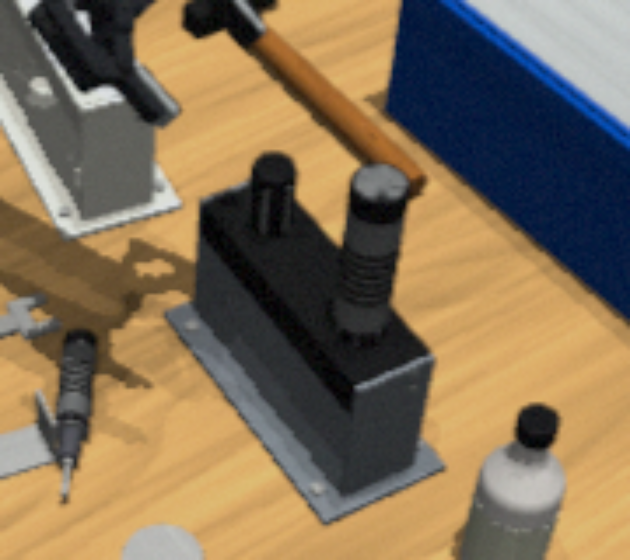

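The gripper is behind the holster, at upper left of the crop (100,60), and the approach line to the driver at (370,250) is clear. The elbow is near its limit here, and moving outward relieves that.

>>> step_arm([
  [13, 5, -8, 0.2, -0.9, 0.1, 1],
  [13, 5, -8, 0.2, -0.9, 0.1, 1],
  [13, 6, -8, 0.2, -0.9, 0.1, 1],
  [13, 6, -8, 0.2, -0.9, 0.2, 1],
])

```text
clock: 3.45
tcp_pos: [0.5941, 0.2196, 0.2255]
orientation: [0.481, -0.153, 0.859, 0.088]
wrist_force: [0.7, -0.1, 0.6]
finger_gap: 0.0852
grip_force: 0.0
```

```bash
cat > g.py <<'E'
from workcell import *
from h import *
s=get_state();zg=Rg.apply([0,0,1])
G=np.array([.607,.228,.205])+(GO+.004)*zg
to(s,G,Rg);print(s["tcp_pos"],s["finger_gap"],s["grip_force"])
E
python3 g.py
```

```text
dpos [ 31.3  15.4 -31.8] rot [ 0.31 -1.38  0.34] 1.5 j [ 0.12 -0.18 -1.03 -0.28  0.2  -0.12]
[0.5941162  0.21956935 0.22549802] 0.085209140054145 0.0
```

>>> step_arm([
  [11, 5, -8, 0, 0, 0, 1],
  [10, 5, -8, 0, 0, 0, 1],
  [10, 5, -8, 0, 0, 0, 1],
  [0, 0, -7, 0.3, -1.2, 0.3, 1],
])

```text
clock: 3.85
tcp_pos: [0.6293, 0.2359, 0.1977]
orientation: [0.489, -0.155, 0.854, 0.089]
wrist_force: [0.6, 0.2, 0.3]
finger_gap: 0.0854
grip_force: 0.0
```

```bash
python3 g.py; python3 - <<'E'
from workcell import *
import cv2
c=read_camera("scene");cv2.imwrite("pics/s2.png",cv2.resize(c["image"][100:260,300:480,::-1],None,fx=3.5,fy=3.5))
E
```

```text
dpos [-3.9 -1.  -4. ] rot [ 0.08 -0.37 -0.  ] 0.4 j [ 0.15 -0.03 -1.02 -0.45  0.18 -0.11]
[0.62929495 0.23594519 0.19766083] 0.08535831020940823 0.0
```

View pics/s2.png

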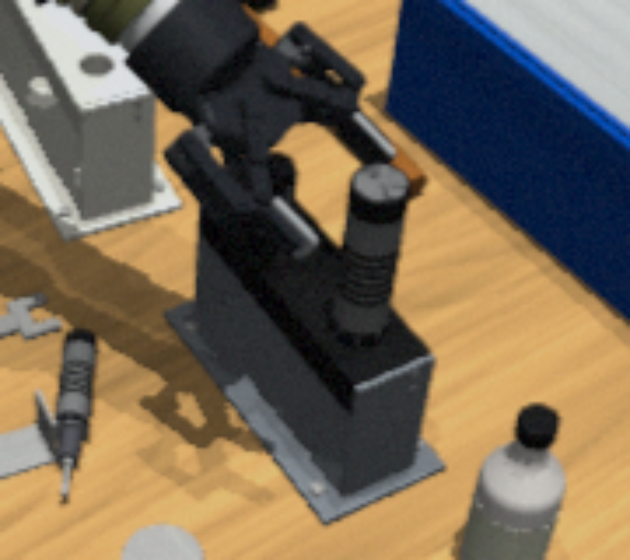

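```bash
python3 - <<'E'
from workcell import *
from h import *
c=read_camera("scene");w=cloud(c);Ti=np.linalg.inv(c["world_from_camera"])
pr=lambda p:((lambda q:q[:2]/q[2])(c["K"]@(Ti[:3,:3]@p+Ti[:3,3]))-[300,100])*3.5
t,Rc=cur(get_state());z=Rc.apply([0,0,1]);y=Rc.apply([0,1,0])
for k in(0,-.013): 
  for s in(-.043,0,.043): print(k,s,pr(t+k*z+s*y).round())
for zz in(.12,.2,.25): print(zz,pr(np.array([.607,.228,zz])).round())
for cx,cy in((300,232),(310,243),(380,140),(392,150)):
  u,v=int(300+cx/3.5),int(100+cy/3.5);p=w[v,u];print((cx,cy),p.round(4),(Rc.inv().apply(p-t)*1000).round(1))
E
```

```text
0 -0.043 [363. 302.]
0 0 [398. 260.]
0 0.043 [432. 220.]
-0.013 -0.043 [348. 287.]
-0.013 0 [383. 245.]
-0.013 0.043 [417. 206.]
0.12 [356. 327.]
0.2 [369. 240.]
0.25 [377. 181.]
(300, 232) [0.5998 0.1751 0.2311] [ -7.3 -46.6 -58.8]
(310, 243) [0.608 0.177 0.228] [ -8.9 -47.8 -50.1]
(380, 140) [0.5665 0.2641 0.2342] [ -9.8  48.4 -60.2]
(392, 150) [0.4111 0.4364 0.0247] [214.  263.9 -26.3]
```

```bash
python3 - <<'E'
from workcell import *
from h import *
t,Rc=cur(get_state())
for nm in("scene","top"):
    c=read_camera(nm);w=cloud(c);p=Rc.inv().apply((w-t).reshape(-1,3))*1000
    p=p[np.isfinite(p[:,0])]
    for sg in(1,-1):
        q=p[(p[:,1]*sg>30)&(p[:,1]*sg<62)&(abs(p[:,0])<25)&(p[:,2]>-130)&(p[:,2]<30)]
        print(nm,sg,len(q),np.histogram(q[:,2],bins=range(-130,31,10))[0],np.percentile(q[:,2],[90,98,100]).round(1),np.median(q,0).round(1))
    if nm=="top": cv2.imwrite("pics/t2.png",cv2.resize(c["image"][100:260,200:380,::-1],None,fx=3.5,fy=3.5))
E
```

```text
scene 1 371 [35 33 56 61 49 47 46 36  8  0  0  0  0  0  0  0] [-58.4 -50.1 -45.9] [ -6.4  44.6 -89.7]
scene -1 418 [45 53 67 44 45 53 50 47 14  0  0  0  0  0  0  0] [-56.2 -48.5 -46.2] [ -7.7 -47.7 -90. ]
top 1 194 [11 29 37 52 12 18 18 16  1  0  0  0  0  0  0  0] [-61.5 -51.5 -45.4] [ -8.8  45.9 -97.7]
top -1 189 [ 9 36 34 52 13 14 15 15  1  0  0  0  0  0  0  0] [-63.4 -52.5 -49.5] [ -8.9 -47.7 -98.3]
```

View pics/t2.png

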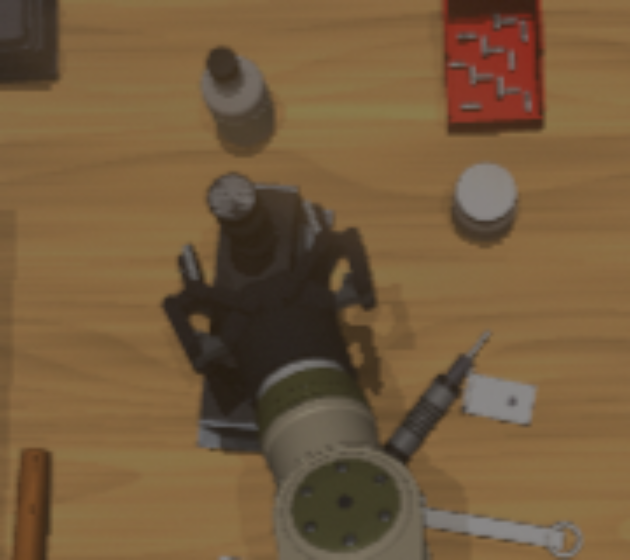

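Both cameras agree that the open fingertips sit about 34 mm further back along the tool axis than the stated geometry implies: -47 mm from the TCP, not -13 mm. They end short of the driver at crop (235,200). I trust the cameras here and advance about 27 mm outward and 20 mm down.

The small look-alike now lies near the bracket at crop (430,400), well away from the arm, and the bracket has not moved.

>>> step_arm([
  [8, 3, -7, 0, 0, 0, 1],
  [8, 3, -7, 0, 0, 0, 1],
  [9, 4, -6, 0, 0, 0, 1],
  [0, 0, 0, 0, 0, 0, 1],
])

```text
clock: 4.45
tcp_pos: [0.653, 0.2454, 0.1768]
orientation: [0.488, -0.155, 0.854, 0.089]
wrist_force: [-0.6, 0.4, -0.3]
finger_gap: 0.0854
grip_force: 0.0
```

```bash
python3 - <<'E'
from workcell import *
from h import *
s=get_state();t,Rc=cur(s);print(np.round(s["joint_pos"],2))
A=np.array([.607,.228,.205]);print("axis pt in tool",(Rc.inv().apply(A-t)*1000).round(1),"axis dir",Rc.inv().apply(up).round(3))
for nm in("scene",):
    c=read_camera(nm);w=cloud(c);p=Rc.inv().apply((w-t).reshape(-1,3))*1000
    p=p[np.isfinite(p[:,0])]
    for sg in(1,-1):
        q=p[(p[:,1]*sg>30)&(p[:,1]*sg<62)&(abs(p[:,0])<25)&(p[:,2]>-130)&(p[:,2]<30)]
        print(nm,sg,len(q),np.percentile(q[:,2],[90,98,100]).round(1),np.median(q,0).round(1))
cv2.imwrite("pics/s3.png",cv2.resize(c["image"][100:260,300:480,::-1],None,fx=3.5,fy=3.5))
E
```

```text
[ 0.16  0.07 -1.   -0.53  0.17 -0.1 ]
axis pt in tool [  0.7  -0.1 -56.6] axis dir [-0.862  0.001 -0.507]
scene 1 287 [-54.7 -47.8 -46.2] [ -7.8  45.8 -97.1]
scene -1 406 [-56.4 -48.7 -46.1] [ -8.  -47.7 -89. ]
```

View pics/s3.png

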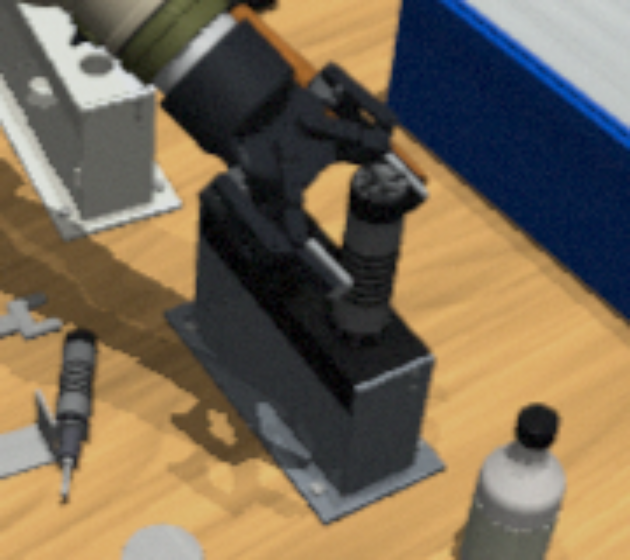

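The fingers now straddle the driver body: the tips are about 10 mm past the axis and the pads will swing forward as they close. I close now.

>>> step_arm([
  [0, 0, 0, 0, 0, 0, -1],
  [0, 0, 0, 0, 0, 0, -1],
  [0, 0, 0, 0, 0, 0, -1],
  [0, 0, 0, 0, 0, 0, -1],
  [0, 0, 0, 0, 0, 0, -1],
], newtons=80)

```text
clock: 5.0
tcp_pos: [0.6521, 0.2455, 0.1771]
orientation: [0.489, -0.155, 0.854, 0.09]
wrist_force: [-2.3, 0.9, 3.2]
finger_gap: 0.0342
grip_force: 79.0
```

>>> step_arm([
  [0, 0, 0, 0, 0, 0, -1],
  [0, 0, 0, 0, 0, 0, -1],
  [0, 0, 0, 0, 0, 0, -1],
])

```text
clock: 5.3
tcp_pos: [0.6524, 0.2456, 0.1771]
orientation: [0.489, -0.155, 0.854, 0.09]
wrist_force: [-3.0, 1.0, 5.8]
finger_gap: 0.0341
grip_force: 79.1
```

>>> step_arm([
  [0, 0, 8, 0, 0, 0, -1],
  [0, 0, 12, 0, 0, 0, -1],
  [0, 0, 15, 0, 0, 0, -1],
  [0, 0, 15, 0, 0, 0, -1],
])

```text
clock: 5.7
tcp_pos: [0.6503, 0.2444, 0.2232]
orientation: [0.485, -0.154, 0.856, 0.089]
wrist_force: [-0.2, -0.2, -4.0]
finger_gap: 0.034
grip_force: 79.5
```

>>> step_arm([
  [0, 0, 20, 0, 0, 0, -1],
  [0, 0, 20, 0, 0, 0, -1],
  [0, 0, 20, 0, 0, 0, -1],
  [0, 0, 20, 0, 0, 0, -1],
  [0, 0, 10, 0, 0, 0, -1],
])

```text
clock: 6.2
tcp_pos: [0.6516, 0.2448, 0.3164]
orientation: [0.488, -0.154, 0.855, 0.089]
wrist_force: [0.4, 0.0, -4.0]
finger_gap: 0.0345
grip_force: 79.6
```

```bash
python3 - <<'E'
from workcell import *
from h import *
s=get_state();print(np.round(s["joint_pos"],2),s["tcp_pos"])
c=read_camera("scene");cv2.imwrite("pics/s4.png",cv2.resize(c["image"][60:260,280:480,::-1],None,fx=3,fy=3))
E
```

```text
[ 0.16 -0.17 -0.77 -0.06  0.17 -0.1 ] [0.65157958 0.24476715 0.31642991]
```

View pics/s4.png

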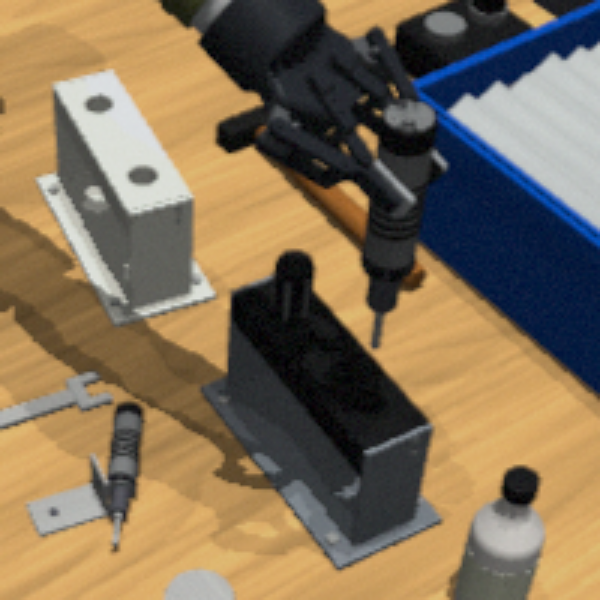

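The driver is lifted clear: bit tip at crop (376,345), bores empty below, nut driver still standing at (293,290). Next I compute the turn and the standoff.

```bash
cat > go.py <<'E'
from workcell import *
from h import *
s=get_state();t,Rc=cur(s)
a=np.array([-.862,.001,-.507]);tip=np.array([.0007,-.0001,-.0566])-.165*a
M1=R.align_vectors([n,u],[up,d],weights=[1e6,1])[0]
# Rf: a->n, tool z close to designed
Rt=R.align_vectors([n,Rf.apply([0,0,1])],[a,[0,0,1]],weights=[1e6,1])[0]
print("tip now",(t+Rc.apply(tip)).round(4),"axis",Rc.apply(a).round(3))
P=head+n*.07
for k,P in(("hi",P+up*.12),("stand",P),("final",head+n*.006)): print(k,end=" ");to(s,P-Rt.apply(tip),Rt)
E
python3 go.py
```

```text
tip now [0.6065 0.2277 0.1816] axis [-0.001 -0.     1.   ]
hi dpos [  72.6 -231.6  -86.2] rot [-77.34  46.62  13.08] 91.2 j [ 0.16 -0.17 -0.77 -0.06  0.17 -0.1 ]
stand dpos [  72.6 -231.6 -206.2] rot [-77.34  46.62  13.08] 91.2 j [ 0.16 -0.17 -0.77 -0.06  0.17 -0.1 ]
final dpos [  47.9 -290.6 -206.2] rot [-77.34  46.62  13.08] 91.2 j [ 0.16 -0.17 -0.77 -0.06  0.17 -0.1 ]
```

>>> step_arm([
  [5, -17, 0, -5.95, 3.59, 1.01, -1],
  [5, -17, 0, -5.95, 3.59, 1.01, -1],
  [5, -17, 0, -5.95, 3.59, 1.01, -1],
  [5, -17, 0, -5.95, 3.59, 1.01, -1],
  [5, -18, 0, -5.95, 3.59, 1.01, -1],
])

```text
clock: 6.75
tcp_pos: [0.6764, 0.1581, 0.3147]
orientation: [0.287, -0.297, 0.906, -0.089]
wrist_force: [0.7, 0.0, -3.7]
finger_gap: 0.0343
grip_force: 79.8
```

>>> step_arm([
  [6, -18, 0, -5.95, 3.59, 1.01, -1],
  [6, -18, -12, -5.95, 3.59, 1.01, -1],
  [6, -18, -12, -5.95, 3.59, 1.01, -1],
  [6, -18, -12, -5.95, 3.59, 1.01, -1],
])

```text
clock: 7.15
tcp_pos: [0.7012, 0.0865, 0.2786]
orientation: [0.109, -0.39, 0.886, -0.226]
wrist_force: [0.5, -0.5, -3.8]
finger_gap: 0.0338
grip_force: 79.9
```

>>> step_arm([
  [6, -18, -12, -5.95, 3.59, 1.01, -1],
  [6, -18, -12, -5.95, 3.59, 1.01, -1],
  [6, -18, -12, -5.95, 3.59, 1.01, -1],
  [6, -18, -12, -5.95, 3.59, 1.01, -1],
  [0, 0, 0, 0, 0, 0, -1],
])

```text
clock: 7.65
tcp_pos: [0.7239, 0.0152, 0.2225]
orientation: [-0.08, -0.462, 0.813, -0.346]
wrist_force: [-0.3, 0.9, -6.2]
finger_gap: 0.0344
grip_force: 80.2
```

```bash
python3 go.py; python3 - <<'E'
from workcell import *
from h import *
for nm in("scene","top"):
    c=read_camera(nm);np.savez(nm+"5.npz",**c)
s=load("scene5")["image"][150:350,200:400,::-1];t=load("top5")["image"][80:240,320:500,::-1]
cv2.imwrite("pics/c5.png",np.hstack([cv2.resize(s,(400,400)),cv2.resize(t,(400,356))[:400] if 0 else cv2.copyMakeBorder(cv2.resize(t,(400,356)),0,44,0,0,0)]))
E
```

```text
tip now [ 0.649  -0.1015  0.2665] axis [ 0.387  0.922 -0.008]
hi dpos [ 1.1 -1.8  9.9] rot [ 0.11 -0.91  0.06] 0.9 j [ 0.22  0.56  0.28  1.23 -0.72 -0.84]
stand dpos [   1.1   -1.8 -110.1] rot [ 0.11 -0.91  0.06] 0.9 j [ 0.22  0.56  0.28  1.23 -0.72 -0.84]
final dpos [ -23.6  -60.8 -110.1] rot [ 0.11 -0.91  0.06] 0.9 j [ 0.22  0.56  0.28  1.23 -0.72 -0.84]
```

View pics/c5.png

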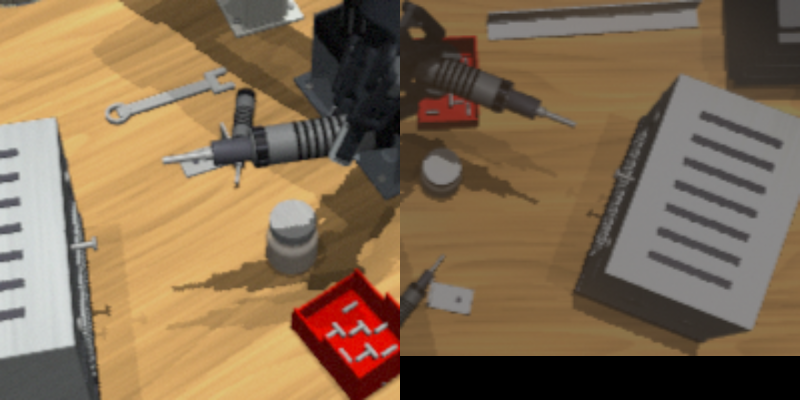

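The driver is level: bit tip at crop (165,160), scene ≈(282,230), and at right crop (573,126), top ≈(398,137). It points at the panel. I measure its axis and tip by intersecting the two views.

```bash
cat > ax.py <<'E'
from h import *
def measure(tag,tip0,ax0):
    pl=[];tips=[]
    for nm in("scene","top"):
        c=load(nm+tag);w=cloud(c);K=c["K"];T=c["world_from_camera"]
        r=w-tip0;al=r@ax0;dist=np.linalg.norm(r-al[...,None]*ax0,axis=-1)
        m=(dist<.028)&(al>-.02)&(al<.105)&(w[...,2]>tip0[2]-.05)
        m=m.astype(np.uint8);k,lab,st,_=cv2.connectedComponentsWithStats(m);m=(lab==1+np.argmax(st[1:,4]))
        v,uu=np.nonzero(m);a=al[m]
        # midline: average pixel per axial bin
        bins=np.round(a/.004);mid=np.array([[uu[bins==b].mean(),v[bins==b].mean()] for b in np.unique(bins) if (bins==b).sum()>2])
        vx,vy,x0,y0=cv2.fitLine(mid.astype(np.float32),cv2.DIST_HUBER,0,.01,.01).ravel()
        ray=lambda x,y:T[:3,:3]@np.array([(x-K[0,2])/K[0,0],(y-K[1,2])/K[1,1],1])
        N=np.cross(ray(x0,y0),ray(x0+50*vx,y0+50*vy));N/=np.linalg.norm(N);o=T[:3,3];pl.append((N,o))
        i=np.argmin(a);print(nm,"px",m.sum(),"tip px",uu[i],v[i],"min axial mm",(np.sort(a)[:3]*1000).round(1),"body front step")
        tips.append((o,ray(uu[i],v[i])))
    D=np.cross(pl[0][0],pl[1][0]);D/=np.linalg.norm(D);D*=np.sign(D@ax0)
    A=np.stack([pl[0][0],pl[1][0],D]);P=np.linalg.solve(A,[pl[0][0]@pl[0][1],pl[1][0]@pl[1][1],D@tip0])
    print("axis",D.round(4),"angle to n deg",np.degrees(np.arccos(D@n)).round(2),"pt at tip0",P.round(4),"pred",tip0.round(4))
    for o,r in tips:
        # point on axis nearest to ray
        X=np.stack([D,-r],1);q=np.linalg.lstsq(X,o-P,rcond=None)[0];print("tip on axis",(P+q[0]*D).round(4),"along",(q[0]*1000).round(1))
    return P,D
E
python3 - <<'E'
from ax import *
measure("5",np.array([.649,-.1015,.2665]),np.array([.387,.922,-.008]))
E
```

```text
scene px 647 tip px 281 228 min axial mm [0.8 1.7 2. ] body front step
top px 348 tip px 399 135 min axial mm [1.1 1.3 2.4] body front step
axis [ 0.3975  0.9176 -0.0039] angle to n deg 0.75 pt at tip0 [ 0.6501 -0.102   0.2662] pred [ 0.649  -0.1015  0.2665]
tip on axis [ 0.6504 -0.1013  0.2662] along 0.7
tip on axis [ 0.6505 -0.101   0.2662] along 1.0
```

Prediction and vision agree within about 1 mm, with the axis 0.75° off the normal. I descend to the screw's level at the standoff.

>>> step_arm([
  [0, -1, -22, 0, -0.4, 0, -1],
  [0, -1, -22, 0, -0.4, 0, -1],
  [0, 0, -22, 0, 0, 0, -1],
  [0, 0, -22, 0, 0, 0, -1],
  [0, 0, -14, 0, 0, 0, -1],
])

```text
clock: 8.25
tcp_pos: [0.7248, 0.0136, 0.1309]
orientation: [-0.067, -0.456, 0.815, -0.351]
wrist_force: [0.2, -1.3, -4.9]
finger_gap: 0.0343
grip_force: 80.4
```

>>> step_arm([
  [0, 0, -6, 0, 0, 0, -1],
  [0, 0, 0, 0, 0, 0, -1],
])

```text
clock: 8.45
tcp_pos: [0.725, 0.0133, 0.1248]
orientation: [-0.068, -0.457, 0.814, -0.351]
wrist_force: [0.2, 0.2, -4.2]
finger_gap: 0.0341
grip_force: 80.4
```

```bash
python3 go.py
```

```text
tip now [ 0.6489 -0.1035  0.1664] axis [0.387 0.922 0.005]
hi dpos [-0.000e+00  1.000e-01  1.076e+02] rot [0.01 0.72 0.07] 0.7 j [ 0.22  0.59  0.09  0.97 -0.73 -0.84]
stand dpos [ -0.    0.1 -12.4] rot [0.01 0.72 0.07] 0.7 j [ 0.22  0.59  0.09  0.97 -0.73 -0.84]
final dpos [-24.7 -58.9 -12.4] rot [0.01 0.72 0.07] 0.7 j [ 0.22  0.59  0.09  0.97 -0.73 -0.84]
```

>>> step_arm([
  [-1, 0, -11, 0, 0.6, 0, -1],
  [-5, -12, 0, 0, 0, 0, -1],
  [-5, -12, 0, 0, 0, 0, -1],
  [-5, -12, 0, 0, 0, 0, -1],
  [0, 0, 0, 0, 0, 0, -1],
])

```text
clock: 8.95
tcp_pos: [0.7088, -0.024, 0.1141]
orientation: [-0.072, -0.458, 0.814, -0.349]
wrist_force: [0.2, 0.1, -3.8]
finger_gap: 0.0345
grip_force: 80.4
```

```bash
python3 go.py; python3 - <<'E'
from workcell import *
from ax import *
for nm in("scene","top"): np.savez(nm+"6.npz",**read_camera(nm))
s=get_state();t,Rc=cur(s);a=np.array([-.862,.001,-.507]);tip=np.array([.0007,-.0001,-.0566])-.165*a
measure("6",t+Rc.apply(tip),Rc.apply(a))
E
```

```text
tip now [ 0.633  -0.1406  0.1566] axis [0.388 0.922 0.   ]
hi dpos [ 16.1  37.4 118.3] rot [0.04 0.12 0.15] 0.2 j [ 0.17  0.55 -0.02  0.88 -0.72 -0.91]
stand dpos [16.1 37.4 -1.7] rot [0.04 0.12 0.15] 0.2 j [ 0.17  0.55 -0.02  0.88 -0.72 -0.91]
final dpos [ -8.6 -21.6  -1.7] rot [0.04 0.12 0.15] 0.2 j [ 0.17  0.55 -0.02  0.88 -0.72 -0.91]
scene px 564 tip px 264 270 min axial mm [-0.6 -0.2 -0. ] body front step
top px 280 tip px 406 153 min axial mm [-0.2  1.6  2.8] body front step
axis [0.3985 0.9171 0.0064] angle to n deg 0.86 pt at tip0 [ 0.6342 -0.1396  0.1559] pred [ 0.6338 -0.1394  0.1564]
tip on axis [ 0.634  -0.1401  0.1559] along -0.5
tip on axis [ 0.6343 -0.1394  0.1559] along 0.2
```

The gap is about 30 mm and the lateral error is about 0. I advance 24 mm in slowing steps.

>>> step_arm([
  [-3.5, -8.3, -1, 0, 0, 0, -1],
  [-3, -7.4, 0, 0, 0, 0, -1],
  [-2, -4.6, 0, 0, 0, 0, -1],
  [-0.8, -1.8, 0, 0, 0, 0, -1],
  [0, 0, 0, 0, 0, 0, -1],
])

```text
clock: 9.55
tcp_pos: [0.6996, -0.0452, 0.1124]
orientation: [-0.073, -0.458, 0.814, -0.349]
wrist_force: [-0.5, 0.3, -5.1]
finger_gap: 0.0344
grip_force: 80.4
```

```bash
python3 - <<'E'
from workcell import *
from ax import *
for nm in("scene","top"): np.savez(nm+"7.npz",**read_camera(nm))
s=get_state();t,Rc=cur(s);a=np.array([-.862,.001,-.507]);tip=np.array([.0007,-.0001,-.0566])-.165*a
p=t+Rc.apply(tip);r=p-head;print("tip-head: out",r@n,"lat",r@e,"z",r[2],"speed",np.abs(s["qvel"]).max(),s["wrist_force"])
a1=load("scene7")["image"][220:300,210:310,::-1];b1=load("top7")["image"][110:190,370:470,::-1]
cv2.imwrite("pics/c7.png",np.hstack([cv2.resize(a1,(400,320)),cv2.resize(b1,(400,320))]))
E
```

```text
tip-head: out 0.006642963339751563 lat -0.0008724882442325665 z -2.280626096734517e-05 speed 0.004614631945380445 [ 0.14185477 -0.02893414 -4.77591642]
```

View pics/c7.png

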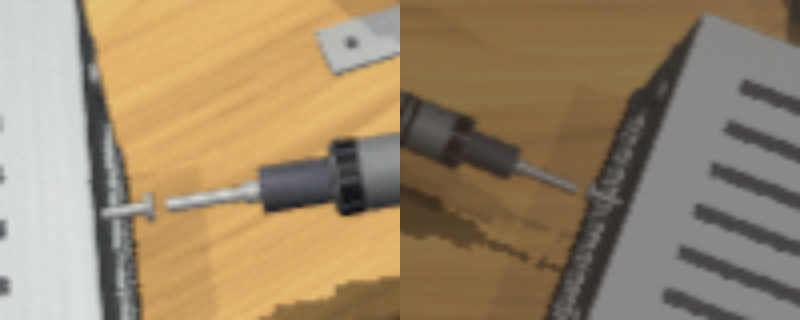

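The left crop shows the bit tip at (168,204), in line with the proud screw head at (155,206) with a gap of about 6 mm. The top view, tip at (580,190), agrees. The arm is still with no contact force, so I hand in.

```bash
python3 -c "
from workcell import *
print(hand_in())"
```

```text
the job is handed in; nothing more can be done
None
```

I handed the job in with the screwdriver held level in the gripper, square to the panel and in line with the proud screw, its tip about 6 mm from the head with no sign of contact; the hand-in returned no verdict.

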